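# Square an embroidery frame into the corner of its positioning board

## Task

Push the wooden embroidery frame across the positioning board until its far long side lies flush against the fence, then slide it along the fence until its end touches the stop block, so that it sits square in that corner. Only push it with the fingertips: never take one of its bars between the fingers, and keep it down on the board, never lifted or tipped. Leave the little jar, the tape-measure case and the two thread cones beside the board where they are.

Things in the scene. Friction and masses are not known exactly. Their poses are not given: they have to be found in the camera images.
- board: Fixed grey positioning board, 240 (x) x 390 (y) x 5 mm thick, with ruled lines, turned up to 0.25 rad. Origin: centre of its underside; +x towards its fence, z up. The fence is an aluminium bar fixed along the far (+x) edge, 370 mm long, its top 25 mm above the board; its straight face towards the robot lies at x = +90 mm in the board's frame. Pushed along, the frame can turn and wedge.
- stop: Fixed aluminium block, 85 (x) x 24 (y) x 25 mm high, two dark screw heads on top, standing on the board square to the fence at one end of it: in the board's frame x = +45 mm, y = +160 or -160 mm (either). Origin: centre of its underside, axes parallel to the board's. Its working face looks to the middle of the board, 12 mm from its origin.
- frame: Loose flat frame of pale wood on the board, 110 (x) x 150 (y) x 18 mm high, bars 18 mm wide, open window 74 x 114 mm; 0.2 to 0.42 kg. Origin: centre of its underside, mid-window; y along its long side. Starts mid-board, turned up to 0.4 rad from it. In the corner its centre is at x = +35 mm in the board's frame and 87 mm from the stop's origin along y.
- jar: Bystander: small round bobbin jar, clear with a white lid, 44 mm across, 36 mm high, standing on the board at the end of the fence where the stop is not. Origin at the centre of its underside. Leave it.
- cone_a: Bystander: teal thread cone, 62 mm across its foot, 104 mm high, standing on the table beside the board. Origin at the centre of its underside. Leave it.
- cone_b: Bystander: golden thread cone, 62 mm across its foot, 104 mm high, standing on the table at the other side of the board. Origin at the centre of its underside. Leave it.
- tape: Bystander: round white tape-measure case lying flat on the board near one of its front corners, 46 mm across, 16 mm high. Origin at the centre of its underside. Leave it.
Things that resemble listed ones, but are neither listed nor needed, are in the scene too. Several things have the shape of the frame; the one meant has the colours described above.

How it is judged (in metres and radians):
On the way, in this order (a step that is already met when the one before it is completed fails the run):
1. the frame lies flush against the fence, not yet at the stop (x of frame in the frame of board above 0.0315 m and angle between the x axis of frame and the x axis of board, either way round below 0.045 rad and z of frame in the frame of board below 0.008 m and not (y of frame in the frame of stop between -0.0905 and 0.0905 m)), for 0.2 s.
2. the frame is flush against fence and stop (x of frame in the frame of board above 0.0315 m and angle between the x axis of frame and the x axis of board, either way round below 0.045 rad and z of frame in the frame of board below 0.008 m and y of frame in the frame of stop between -0.0905 and 0.0905 m), for 0.2 s.
At the end, for the whole second after the job is handed in: The frame lies at rest flat on the board, within 3.5 mm of the fence and within 3.5 mm of the stop block (measured at its centre) and square to the fence within 0.045 rad (all of step 2 and linear speed of frame below 0.01 m/s); the robot touches nothing.
It fails at once if a bar of the frame is taken between the fingers (fingers touching it with the grasp point inside the bar's outline and below 27 mm) (contact force between the fingers and frame above 1 N and z of the grasp point in the frame of frame below 0.027 m and ((x of the grasp point in the frame of frame between 0.038 and 0.054 m and y of the grasp point in the frame of frame between -0.075 and 0.075 m) or (x of the grasp point in the frame of frame between -0.054 and -0.038 m and y of the grasp point in the frame of frame between -0.075 and 0.075 m) or (x of the grasp point in the frame of frame between -0.055 and 0.055 m and y of the grasp point in the frame of frame between 0.058 and 0.074 m) or (x of the grasp point in the frame of frame between -0.055 and 0.055 m and y of the grasp point in the frame of frame between -0.074 and -0.058 m))).
It fails at once if the frame is lifted or tipped (more than 8 mm off the board or 0.12 rad) (z of frame in the frame of board above 0.013 m or angle between frame's own z axis and vertical above 0.12 rad).
It fails at once if a bystander is moved more than 15 mm or knocked over (distance of any of jar, cone_a, cone_b, tape from where it was at the start of the episode above 0.015 m or angle between any of jar, cone_a, cone_b, tape's own z axis and vertical above 0.3 rad).
It also fails if it takes over 51 s, if anything falls off the work surface, if the arm or the gripper's body presses on something with over 40 N, if the wrist force passes 120 N, or if a joint passes its speed limit or range.

## Robot

A 6-joint arm with a two-finger parallel gripper is mounted at the origin on the work surface. World frame = base frame: x ahead of the robot, y to its left, z up, the work surface at z = 0. Lengths are in m, angles in degrees, forces in N, time in s.
With the tool pointing down it reaches from about 0.4 to 0.825 m from the base axis. Payload 7 kg.
Tool frame: the origin (TCP) lies midway between the tips of the shut fingers; the grasp point (between the pads) lies 19 mm behind it (grip_depth is the distance from the TCP to the grasp point, in m); z points along the fingers, y is the direction in which the jaws open and shut (so a half turn about z gives the same grasp; the last joint's range is limited). The gripper opens to 88 mm and grips with 3 to 60 N. Pads are 19 mm wide; open, the fingers measure 130 mm over their backs; the gripper's body (78 mm by 193 mm) begins 47 mm behind the grasp point.
Start: joints at [84.402, 20.546, 0.682, 0, -70.136, -16.507], TCP at [0.254, 0.625, 0.227] pointing down, gripper open.
Joint ranges: [-176.03, 176.03], [-82.01, 121.73], [-58.28, 71.71], [-173.87, 95.51], [-174.79, -0.11], [-173.66, 173.66]. Speed limits (degrees/s): [136.94, 136.94, 172.46, 180, 180, 180].

## Interface

Orientations are given as [roll, pitch, yaw] about the fixed x, y, z axes, in that order (R = Rz(yaw) Ry(pitch) Rx(roll)).
In Python, from plant import * gives the robot as it stands.
- The arm moves only by the shell command python3 -m inch 'ROWS'. ROWS is JSON, a list of rows, each an object of numbers: "ax", "ay", "az": the turn, a rotation vector about the tool's x, y, z in degrees; "dx", "dy", "dz": the shift along the tool's x, y, z in mm; "fingers": the finger opening in mm, from 0 to 87.6. In form: [{"ax": .., "ay": .., "az": .., "dx": .., "dy": .., "dz": .., "fingers": ..}, ...]. A call has 1 to 8 rows; each row is the pose to reach, as a shift and turn from the pose commanded when the call began, along the tool's axes at that moment; what a row does not reach only later rows make up. A row lasts 1/8 s, in which the tool goes at most 62.5 mm and 10.7 degrees, less where a joint would pass 70% of its speed; a pose out of reach is approached as far as the arm can. A call with a gripper value outside its range is refused whole. The fingers move at their own pace and stop on an object; the grip force is fixed at half the most. Time passes only in rows, so rows that repeat a pose let the fingers close. It gives the time, the measured TCP pose, the force and the opening at its end, in the units of the state.
- get_obs(): the state, without advancing time (a new reading comes with each control period).
- snapshot(name): name is "scene" or "top"; returns a dict with "image" (384x512x3 uint8, red, green, blue), "fx", "fy", "cx", "cy" (pixels), "k1" (the pictures are not rectified: a ray, as slopes to the right and down, at radius r is drawn at 1 + k1 r^2 times it, then the intrinsics apply), "rvec" (rotation vector, rad) and "tvec" (3), from world to camera coordinates, as OpenCV has them. Camera axes: x right, y down, z forward; pixel columns grow to the right and rows downward; lengths in m; the calibration is good to about 2 mm. A picture is of the moment at which its call begins. There is no depth.
- close_job(): hands the job in, once; it reports no verdict.
Trained networks look in the newest picture that a camera, given by its name, has taken for a name from the list of things; names that differ only in an ending like _2 or _b are one class to them, and where a whole thing is asked for, a point or a joint stands for the part that bears it (a point fixed in the world has none). Each returns a list of dicts, best first, with "score" (0 to 1); they miss things now and then, are a little off and sometimes report something else, mostly with a low value. They report only what shows in the picture. A call takes as long as a camera call. They do not tell look-alikes from the thing itself.
- search_frame(target, camera): "bbox" ([centre column, centre row, width, height] in pixels, round what is visible of it).
- trace(target, camera): "mask" (384x512 bool, what is visible of it) and "bbox" ([centre column, centre row, width, height] in pixels, round what is visible of it).
- landmark_of(target, camera): "position" ([column, row] in pixels: a listed point, or the origin of a listed thing).
The state is a dict: "clock": time; "joint_pos": joint angles; "qvel": joint speeds; "tau": joint torques, N m; "tool_pos": TCP position; "orientation": TCP orientation; "force": force on the tool from outside, world axes, zero at the start; "moment": the same for the moment, N m; "opening": finger opening in m.
Only numpy, scipy, OpenCV 4.12 (cv2) and the standard library are available. Lean on these libraries where they do the work, as an engineer would, in place of code of your own. Each camera call takes 0.05 s, during which the arm holds its last target.

## Working session

There is one attempt and no reset: what is moved stays moved. The work goes in short steps, Python scripts to look and compute and a shell command to move; the robot and the scene stay as the last step left them, time stands still between calls to the robot, and variables do not carry over. Pictures are saved under pics/ and viewed, and the job is handed in when it is done.

```bash
ls; mkdir -p pics; python3 - <<'E'
from plant import *
import cv2
o=get_obs(); print(o)
for c in("scene","top"):
    s=snapshot(c); cv2.imwrite(f"pics/{c}0.png",s["image"][:,:,::-1]); print({k:v for k,v in s.items() if k!="image"})
    for t in("frame","board","stop","jar","tape","cone_a"):
        print(c,t,[(d["score"],d["position"]) for d in landmark_of(t,c)])
        print('   ',[(d["score"],d["bbox"]) for d in search_frame(t,c)])
E
```

```text
pics
{'clock': 0.0, 'joint_pos': array([ 8.44002203e+01,  2.05912825e+01,  6.32523512e-01, -2.13393018e-02,
       -7.01354702e+01, -1.65073429e+01]), 'qvel': array([-0.01098028, -0.05868053,  0.09832655, -0.04411932, -0.02171559,
       -0.05536305]), 'tau': array([ 1.87458012e-03, -5.82719529e+01,  2.93049413e+01,  6.99699953e+00,
        7.22914396e-03, -1.47234255e-04]), 'tool_pos': array([0.25385646, 0.62490276, 0.22561108]), 'orientation': array([ 1.79903954e+02, -7.54352283e-03, -2.21143838e+01]), 'force': array([-0.34179987, -0.53125396, -1.12186766]), 'moment': array([-0.01744541,  0.0195463 , -0.01490476]), 'opening': 0.08755848967735273}
{'fx': 464.86442799357604, 'fy': 464.86442799357604, 'cx': 256.6032463263407, 'cy': 193.41598020943073, 'k1': -0.08602621167867679, 'rvec': array([ 1.91191454,  1.3207979 , -0.65654406]), 'tvec': array([-0.18875781, -0.2662465 ,  1.48745653])}
scene frame [(0.75, [128.0, 187.1]), (0.74, [265.2, 195.7]), (0.72, [316.3, 289.0]), (0.62, [294.0, 135.2])]
    [(0.94, [126.5, 185.3, 54.3, 40.7]), (0.89, [312.0, 289.3, 93.7, 71.4]), (0.67, [267.1
[... 763 characters left out ...]
9481,  0.54169543,  0.8729389 ])}
top frame [(0.8, [395.4, 299.1]), (0.71, [274.1, 85.2])]
    [(0.88, [256.8, 209.3, 78.2, 70.3]), (0.86, [160.1, 318.0, 83.6, 71.0]), (0.66, [275.0, 87.8, 70.8, 45.7]), (0.56, [397.4, 301.8, 73.1, 84.5])]
top board [(0.94, [254.1, 202.6])]
    [(0.63, [258.8, 202.0, 183.6, 112.0])]
top stop [(0.75, [325.4, 178.1]), (0.33, [182.8, 183.7])]
    [(0.77, [327.4, 177.1, 13.1, 40.3])]
top jar [(0.78, [183.8, 182.6])]
    [(0.67, [181.9, 182.6, 22.9, 25.9])]
top tape [(0.9, [186.7, 226.1])]
    [(0.72, [181.3, 229.1, 21.2, 17.4])]
top cone_a [(0.84, [370.7, 202.2]), (0.61, [129.0, 220.9])]
    [(0.96, [375.4, 201.9, 33.5, 30.9]), (0.63, [125.9, 219.4, 34.9, 29.3])]
```

View pics/top0.png

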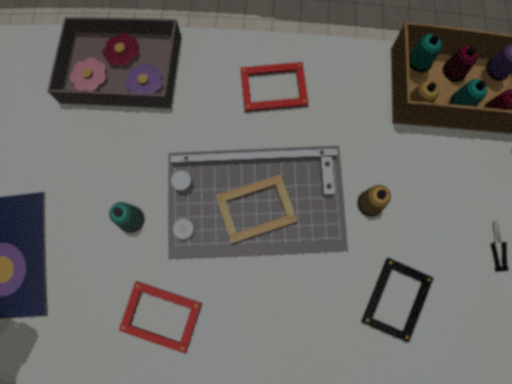

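View pics/scene0.png

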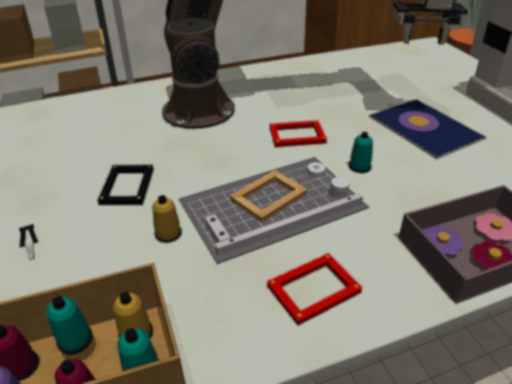

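The pale wood frame is at about (257,209) in the top view. The fence runs along the board's upper edge, the stop is at its right end (327,177), and the jar and tape are on the left. Next I fit the poses to the masks.

```bash
cat > h.py <<'E'
from plant import *
import cv2, numpy as np
from scipy.optimize import minimize
def proj(P,s):
    R=cv2.Rodrigues(s["rvec"])[0]; c=np.asarray(P,float)@R.T+s["tvec"]
    u=c[:,:2]/c[:,2:]; u=u*(1+s["k1"]*(u**2).sum(1,keepdims=True))
    return u*[s["fx"],s["fy"]]+[s["cx"],s["cy"]]
def back(px,z,s):
    K=np.array([[s["fx"],0,s["cx"]],[0,s["fy"],s["cy"]],[0,0,1]])
    u=cv2.undistortPoints(np.array([[px]],float),K,np.array([s["k1"],0,0,0,0]))[0,0]
    R=cv2.Rodrigues(s["rvec"])[0]; o=-R.T@s["tvec"]; d=R.T@np.array([*u,1]); return o+d*(z-o[2])/d[2]
def box(cx,cy,lx,ly,z0,z1):
    return np.array([[cx+a*lx/2,cy+b*ly/2,z] for a in(-1,1) for b in(-1,1) for z in(z0,z1)])
def place(P,p):
    c,s_=np.cos(p[2]),np.sin(p[2]); return np.c_[P[:,0]*c-P[:,1]*s_+p[0],P[:,0]*s_+P[:,1]*c+p[1],P[:,2]]
SH=4
def fill(m,pts,v):
    h=cv2.convexHull(pts.astype(np.float32))[:,0]; cv2.fillConvexPoly(m,np.round(h*16).astype(int),v,cv2.LINE_AA,4)
def rend_frame(p,s):
    m=np.zeros((384,512),np.uint8); z0,z1=.005,.023
    for b in((46,0,18,150),(-46,0,18,150),(0,66,110,18),(0,-66,110,18)):
        fill(m,proj(place(box(*(np.array(b)/1000),z0,z1),p),s),255)
    return m/255.
def rend_board(p,s):
    m=np.zeros((384,512),np.uint8)
    fill(m,proj(place(box(0,0,.24,.39,0,.005),p),s),255)
    fill(m,proj(place(box(.105,0,.03,.37,.005,.03),p),s),255)
    return m/255.
def fit(rend,views,p0):
    def cost(q):
        p=[q[0]/1000,q[1]/1000,q[2]/100]
        return sum(np.abs(cv2.GaussianBlur(rend(p,s),(0,0),1)-cv2.GaussianBlur(m.astype(float),(0,0),1)).sum() for m,s in views)
    q=np.array([p0[0]*1000,p0[1]*1000,p0[2]*100])
    for st in(15,4):
        r=minimize(cost,q,method="Nelder-Mead",options=dict(initial_simplex=np.array([q]+[q+st*np.eye(3)[i] for i in range(3)]),xatol=.05,fatol=.1)); q=r.x
    return np.array([q[0]/1000,q[1]/1000,q[2]/100]),r.fun
def woodmask(s,near,rad=90):
    h=cv2.cvtColor(s["image"],cv2.COLOR_RGB2HSV)
    m=((h[...,0]>8)&(h[...,0]<26)&(h[...,1]>70)&(h[...,2]>90))
    yy,xx=np.mgrid[:384,:512]; m&=np.hypot(xx-near[0],yy-near[1])<rad
    n,l,st,_=cv2.connectedComponentsWithStats(m.astype(np.uint8)); k=1+np.argmax(st[1:,4]); return l==k
def rel(f,b):
    d=f[:2]-b[:2]; c,s_=np.cos(b[2]),np.sin(b[2]); a=f[2]-b[2]
    a=(a+np.pi/2)%np.pi-np.pi/2
    return np.array([c*d[0]+s_*d[1],-s_*d[0]+c*d[1],a])
E
python3 - <<'E'
from h import *
S={c:snapshot(c) for c in("top","scene")}
for c,px in(("top",(257,209)),("scene",(269,195))):
    print(c,back(px,.014,S[c]))
p0=back((257,209),.014,S["top"])
fv=[(woodmask(S["top"],(257,209),60),S["top"]),(woodmask(S["scene"],(269,195),50),S["scene"])]
for m,_ in fv: print(m.sum())
for n,v in(("t",fv[:1]),("s",fv[1:]),("b",fv)): 
  for a in(0.25,-.25): print("frame",n,a,fit(rend_frame,v,[p0[0],p0[1],a]))
pb=back((258,203),.005,S["top"])
bv=[]
for c in S:
    t=trace("board",c)
    t0=t[0]; print(c,t0["score"],t0["bbox"],t0["mask"].sum())
    cv2.imwrite(f"pics/bm_{c}.png",t0["mask"].astype(np.uint8)*255); 
    # fill holes (frame, jar...) with convex hull
    h=cv2.convexHull(cv2.findNonZero(t0["mask"].astype(np.uint8))); m=np.zeros((384,512),np.uint8); cv2.fillConvexPoly(m,h,1); bv.append((m,S[c]))
for n,v in(("t",bv[:1]),("s",bv[1:]),("b",bv)): print("board",n,fit(rend_board,v,[pb[0],pb[1],0.05]))
for n,px,z in(("jar",(183,182.5),.018),("tape",(183,229),.008),("stop",(327,177),.03),("coneR",(372,202),.03),("coneL",(127,220),.03)): print(n,back(px,z,S["top"]))
E
```

```text
top [0.50061815 0.04035395 0.014     ]
scene [0.50568143 0.045554   0.014     ]
1661
1157
frame t 0.25 (array([0.50252936, 0.04351198, 0.39795577]), np.float64(511.36470588966324))
frame t -0.25 (array([0.50351009, 0.04326004, 0.39557163]), np.float64(511.91372549019616))
frame s 0.25 (array([0.48901996, 0.05160349, 0.40682041]), np.float64(616.6185091015454))
frame s -0.25 (array([0.49246351, 0.05100301, 0.45687923]), np.float64(616.6486454189128))
frame b 0.25 (array([0.50154732, 0.04430301, 0.41831384]), np.float64(1165.3023512105824))
frame b -0.25 (array([0.50139469, 0.04445758, 0.41571996]), np.float64(1169.4144318488975))
top 0.64 [257.5, 202.6, 181.2, 110.6] 15663
scene 0.85 [272.4, 208.9, 192.1, 108.7] 8683
board t (array([0.51905401, 0.04401066, 0.11057534]), np.float64(607.588430549333))
board s (array([0.52559452, 0.04646613, 0.10347661]), np.float64(262.88971358670466))
board b (array([0.52092563, 0.04454795, 0.11239834]), np.float64(1149.4058725483028))
jar [0.54769817 0.20729506 0.018     ]
tape [0.4462956  0.19825978 0.008     ]
stop [ 0.57881002 -0.10751733  0.03      ]
coneR [ 0.52971801 -0.20787476  0.03      ]
coneL [0.45389338 0.3181319  0.03      ]
```

```bash
python3 - <<'E'
from h import *
f=[.5025,.0435,.398];b=[.5205,.0446,.11]
for c,(x0,y0) in(("top",(150,130)),("scene",(170,140))):
    s=snapshot(c); im=cv2.resize(s["image"][:,:,::-1],None,fx=4,fy=4,interpolation=cv2.INTER_CUBIC)
    def ov(P,p,col):
        q=proj(place(np.array(P),p),s); cv2.polylines(im,[np.round((q+.5)*4-.5).astype(int)],True,col,1)
    for w in((.055,.075),(.037,.057)): ov([[a*w[0],d*w[1],.023] for a,d in((1,1),(1,-1),(-1,-1),(-1,1))],f,(255,0,0))
    ov([[a*.12,d*.195,.005] for a,d in((1,1),(1,-1),(-1,-1),(-1,1))],b,(0,255,0))
    ov([[.09,.185,.03],[.09,-.185,.03],[.12,-.185,.03],[.12,.185,.03]],b,(0,0,255))
    ov([[.0875,-.148,.03],[.0025,-.148,.03],[.0025,-.172,.03],[.0875,-.172,.03]],b,(0,0,255))
    cv2.imwrite(f"pics/ov_{c}.png",im[y0*4:y0*4+600,x0*4:x0*4+800])
    cv2.imwrite(f"pics/wm_{c}.png",woodmask(s,(257,209) if c=="top" else (269,195),50).astype(np.uint8)*255)
E
```

```text
(no output)
```

View pics/ov_top.png

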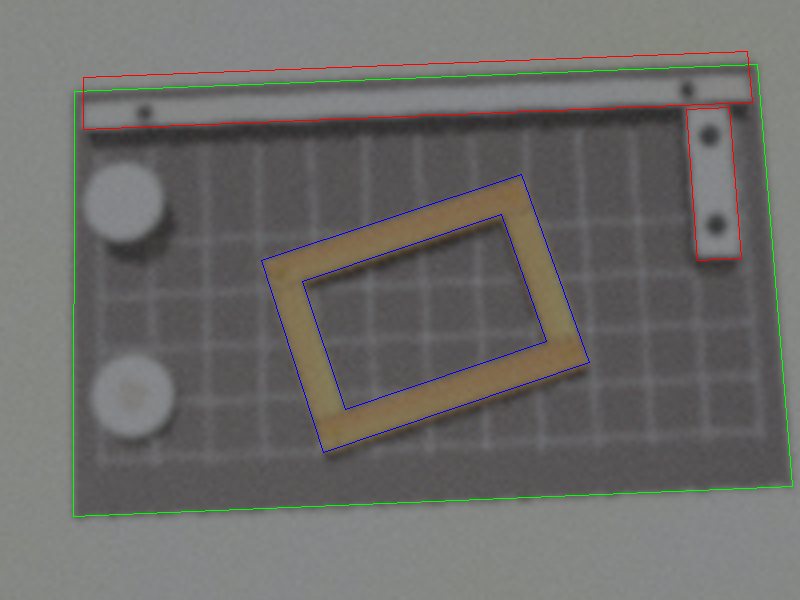

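View pics/ov_scene.png

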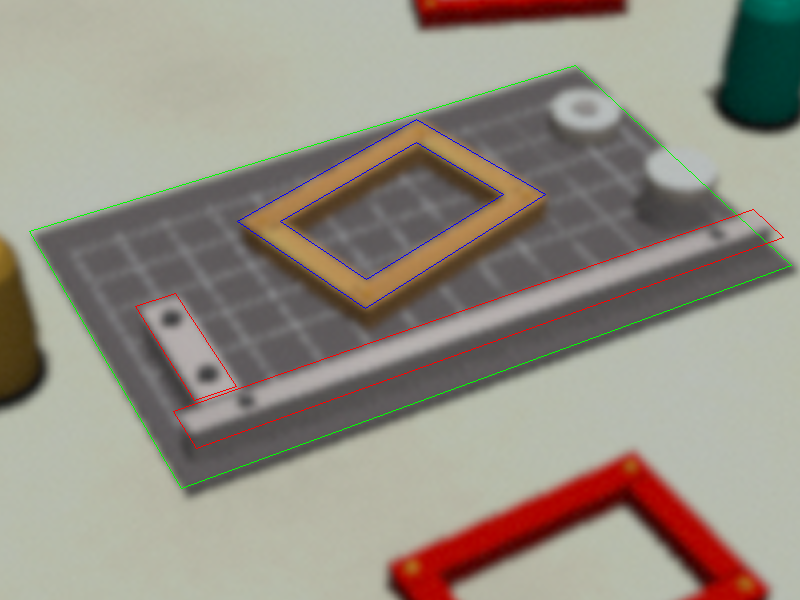

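View pics/wm_top.png

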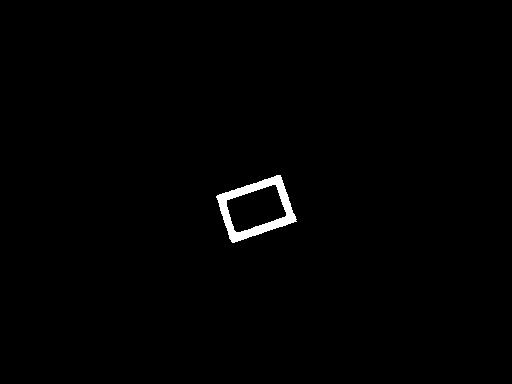

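```bash
cat >> h.py <<'E'
from scipy.spatial.transform import Rotation as Rn
B=np.array([.5205,.0446,.110])
def b2w(x,y): return place(np.array([[x,y,0.]]),B)[0,:2]
def togo(xb,yb,z,yaw):
    "tool-axis shift (mm) and turn(deg) from measured pose to board-frame xy, world z, world yaw(deg), pointing down"
    o=get_obs(); R=Rn.from_euler("xyz",o["orientation"],degrees=True)
    T=np.array([*b2w(xb,yb),z]); d=R.inv().apply(T-o["tool_pos"])*1000
    rv=(R.inv()*Rn.from_euler("xyz",[180,0,yaw],degrees=True)).as_rotvec(degrees=True)
    print("t",round(o["clock"],2),"tcp",o["tool_pos"].round(4),"rpy",o["orientation"].round(2),"F",o["force"].round(1),"open",round(o["opening"],4))
    print("board xy",rel(np.array([*o["tool_pos"][:2],0]),B)[:2].round(4),"goal",T.round(4),"shift mm",d.round(1),"turn",rv.round(2))
E
python3 - <<'E'
from h import *
print(rel(np.array([.5025,.0435,.398]),B))
togo(-.115,.001,.2,6.3)
togo(-.115,.001,.0145,6.3)
E
```

```text
[-0.01801197  0.00088266  0.288     ]
t 1.6 tcp [0.254  0.6254 0.2265] rpy [180.    0.  -22.1] F [-0.2  0.1 -0.1] open 0.0879
board xy [-0.2011  0.6065] goal [0.4061 0.033  0.2   ] shift mm [363.8 491.6  26.5] turn [  0.    0.  -28.4]
t 1.6 tcp [0.254  0.6254 0.2265] rpy [180.    0.  -22.1] F [-0.2  0.1 -0.1] open 0.0879
board xy [-0.2011  0.6065] goal [0.4061 0.033  0.0145] shift mm [363.8 491.6 212. ] turn [  0.    0.  -28.4]
```

```bash
python3 -m inch '[{"dx":182,"dy":246,"dz":13,"az":-14,"fingers":87},{"dx":182,"dy":246,"dz":13,"az":-14,"fingers":87},{"dx":182,"dy":246,"dz":13,"az":-14,"fingers":87},{"dx":364,"dy":492,"dz":26,"az":-28.4,"fingers":87},{"dx":364,"dy":492,"dz":26,"az":-28.4,"fingers":87},{"dx":364,"dy":492,"dz":26,"az":-28.4,"fingers":87},{"dx":364,"dy":492,"dz":26,"az":-28.4,"fingers":87},{"dx":364,"dy":492,"dz":26,"az":-28.4,"fingers":87}]'; python3 -c "
from h import *
togo(-.115,.001,.2,6.3)"
```

```text
t 1.6 tcp [0.254  0.6254 0.2265] rpy [180.    0.  -22.1] F [-0.2  0.1 -0.1] open 0.0879
board xy [-0.2011  0.6065] goal [0.4061 0.033  0.2   ] shift mm [363.8 491.6  26.5] turn [  0.    0.  -28.4]$[0]: bad value
```

```bash
python3 -m inch '[{"ax":0,"ay":0,"az":-7,"dx":37,"dy":50,"dz":3,"fingers":87},{"ax":0,"ay":0,"az":-14,"dx":74,"dy":99,"dz":6,"fingers":87},{"ax":0,"ay":0,"az":-21,"dx":111,"dy":149,"dz":8,"fingers":87},{"ax":0,"ay":0,"az":-28.4,"dx":148,"dy":199,"dz":11,"fingers":87},{"ax":0,"ay":0,"az":-28.4,"dx":185,"dy":248,"dz":13,"fingers":87},{"ax":0,"ay":0,"az":-28.4,"dx":222,"dy":298,"dz":16,"fingers":87},{"ax":0,"ay":0,"az":-28.4,"dx":259,"dy":348,"dz":19,"fingers":87},{"ax":0,"ay":0,"az":-28.4,"dx":290,"dy":390,"dz":21,"fingers":87}]'; python3 -c "
from h import *
togo(-.115,.001,.2,6.3)"
```

```text
clock: 2.6
tool_pos: [0.376, 0.1529, 0.2059]
orientation: [-180.0, -0.1, 6.3]
force: [1.2, -0.1, -0.0]
opening: 0.0865
t 2.6 tcp [0.376  0.1529 0.2059] rpy [-1.7995e+02 -5.0000e-02  6.3000e+00] F [ 1.2 -0.1 -0. ] open 0.0865
board xy [-0.1318  0.1235] goal [0.4061 0.033  0.2   ] shift mm [ 16.8 122.5   5.8] turn [-0.05 -0.05  0.  ]
```

```bash
python3 -m inch '[{"ax":0,"ay":0,"az":0,"dx":8,"dy":61,"dz":3,"fingers":87},{"ax":0,"ay":0,"az":0,"dx":17,"dy":122,"dz":6,"fingers":87},{"ax":0,"ay":0,"az":0,"dx":17,"dy":122,"dz":6,"fingers":87},{"ax":0,"ay":0,"az":0,"dx":17,"dy":122,"dz":50,"fingers":87},{"ax":0,"ay":0,"az":0,"dx":17,"dy":122,"dz":95,"fingers":87},{"ax":0,"ay":0,"az":0,"dx":17,"dy":122,"dz":125,"fingers":87},{"ax":0,"ay":0,"az":0,"dx":17,"dy":122,"dz":145,"fingers":87},{"ax":0,"ay":0,"az":0,"dx":17,"dy":122,"dz":145,"fingers":87}]'; python3 -c "
from h import *
togo(-.115,.001,.0145,6.3)
for c in('top','scene'):
    cv2.imwrite(f'pics/{c}1.png',snapshot(c)['image'][:,:,::-1])"
```

```text
clock: 3.6
tool_pos: [0.4053, 0.0357, 0.0597]
orientation: [179.9, 0.2, 6.3]
force: [0.1, 0.1, 0.6]
opening: 0.0868
t 3.6 tcp [0.4053 0.0357 0.0597] rpy [1.7993e+02 1.5000e-01 6.3500e+00] F [0.1 0.1 0.6] open 0.0868
board xy [-0.1154  0.0038] goal [0.4061 0.033  0.0145] shift mm [ 0.6  2.7 45.2] turn [0.07 0.15 0.05]
```

View pics/top1.png

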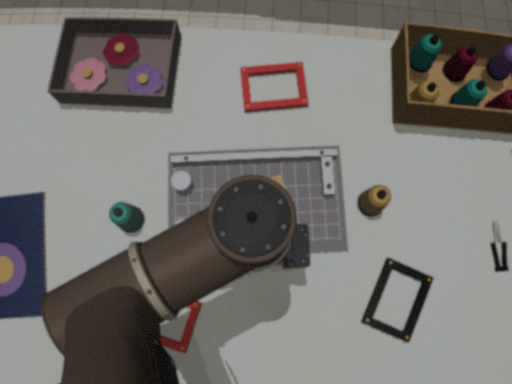

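View pics/scene1.png

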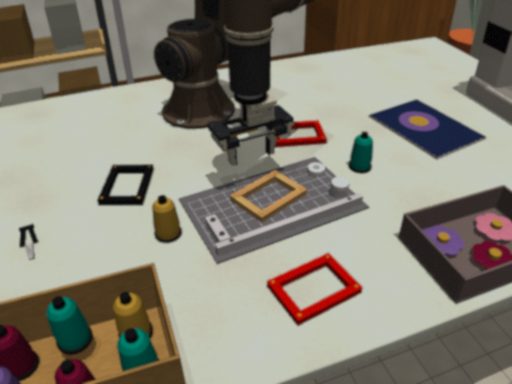

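```bash
python3 -m inch '[{"ax":0,"ay":0,"az":0,"dx":0,"dy":3,"dz":25,"fingers":87},{"ax":0,"ay":0,"az":0,"dx":0,"dy":3,"dz":40,"fingers":87},{"ax":0,"ay":0,"az":0,"dx":0,"dy":3,"dz":45,"fingers":87},{"ax":0,"ay":0,"az":0,"dx":0,"dy":3,"dz":45,"fingers":87},{"ax":0,"ay":0,"az":0,"dx":4,"dy":3,"dz":45,"fingers":87},{"ax":0,"ay":0,"az":0,"dx":8,"dy":3,"dz":45,"fingers":87}]'; python3 -c "
from h import *
togo(-.0295,.001,.0145,6.3)
S=snapshot('scene')
f,c=fit(rend_frame,[(woodmask(S,(269,195),55),S)],[.5,.044,.398]);print(f,c,rel(f,B))
"
```

```text
clock: 4.45
tool_pos: [0.4153, 0.0337, 0.0162]
orientation: [-180.0, -0.1, 6.3]
force: [0.7, 0.9, 0.2]
opening: 0.087
t 4.45 tcp [0.4153 0.0337 0.0162] rpy [-1.7997e+02 -8.0000e-02  6.3100e+00] F [0.7 0.9 0.2] open 0.087
board xy [-0.1057  0.0008] goal [0.4911 0.0424 0.0145] shift mm [76.2 -0.2  1.8] turn [-0.03 -0.08  0.01]
[0.49716123 0.05171732 0.38829169] 426.09953122203717 [-0.02241638  0.0096364   0.27829169]
```

```bash
python3 -m inch '[{"ax":0,"ay":0,"az":0,"dx":6,"dy":0,"dz":1,"fingers":87},{"ax":0,"ay":0,"az":0,"dx":12,"dy":0,"dz":1,"fingers":87},{"ax":0,"ay":0,"az":0,"dx":18,"dy":0,"dz":1,"fingers":87},{"ax":0,"ay":0,"az":0,"dx":24,"dy":0,"dz":1,"fingers":87},{"ax":0,"ay":0,"az":0,"dx":30,"dy":0,"dz":1,"fingers":87},{"ax":0,"ay":0,"az":0,"dx":36,"dy":0,"dz":1,"fingers":87},{"ax":0,"ay":0,"az":0,"dx":42,"dy":0,"dz":1,"fingers":87},{"ax":0,"ay":0,"az":0,"dx":42,"dy":0,"dz":1,"fingers":87}]'; python3 -c "
from h import *
togo(-.0295,.001,.0145,6.3)
im=snapshot('scene')['image'][:,:,::-1]
cv2.imwrite('pics/scene2.png',cv2.resize(im[120:280,150:390],None,fx=3.3,fy=3.3,interpolation=cv2.INTER_CUBIC))"
```

```text
clock: 5.5
tool_pos: [0.4572, 0.0382, 0.0146]
orientation: [-180.0, -0.1, 6.3]
force: [-0.6, 0.5, 0.1]
opening: 0.0873
t 5.5 tcp [0.4572 0.0382 0.0146] rpy [-1.7999e+02 -5.0000e-02  6.2900e+00] F [-0.6  0.5  0.1] open 0.0873
board xy [-0.0637  0.0006] goal [0.4911 0.0424 0.0145] shift mm [34.2 -0.4  0.1] turn [-0.01 -0.05 -0.01]
```

View pics/scene2.png

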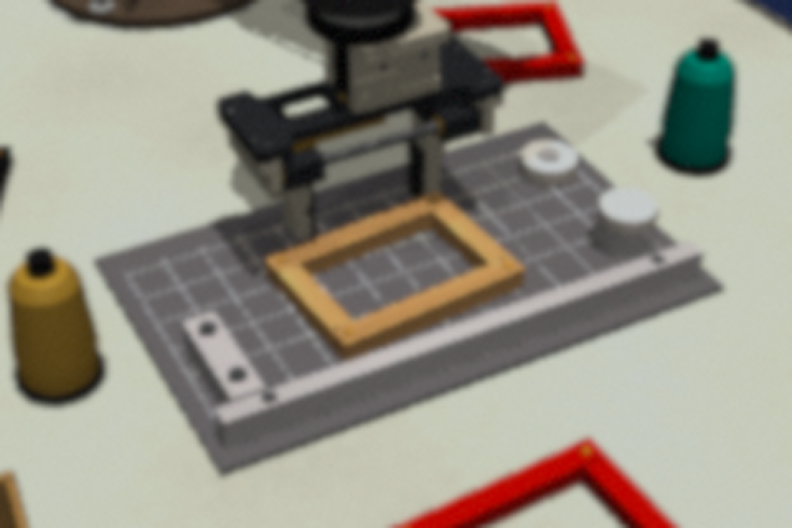

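The frame is nearly square now, with the +y finger bearing on its near side. I'll keep going to the fence.

```bash
python3 -m inch '[{"ax":0,"ay":0,"az":0,"dx":5,"dy":0,"dz":0,"fingers":87},{"ax":0,"ay":0,"az":0,"dx":10,"dy":0,"dz":0,"fingers":87},{"ax":0,"ay":0,"az":0,"dx":15,"dy":0,"dz":0,"fingers":87},{"ax":0,"ay":0,"az":0,"dx":20,"dy":0,"dz":0,"fingers":87},{"ax":0,"ay":0,"az":0,"dx":24,"dy":0,"dz":0,"fingers":87},{"ax":0,"ay":0,"az":0,"dx":28,"dy":0,"dz":0,"fingers":87},{"ax":0,"ay":0,"az":0,"dx":30,"dy":0,"dz":0,"fingers":87}]'; python3 -c "
from h import *
togo(-.0295,.001,.0145,6.3)
im=snapshot('scene')['image'][:,:,::-1]
cv2.imwrite('pics/scene3.png',cv2.resize(im[120:280,150:390],None,fx=3.3,fy=3.3,interpolation=cv2.INTER_CUBIC))"
```

```text
clock: 6.42
tool_pos: [0.4858, 0.0409, 0.0144]
orientation: [180.0, 0.1, 6.3]
force: [-3.9, -1.4, 2.9]
opening: 0.0871
t 6.42 tcp [0.4858 0.0409 0.0144] rpy [1.7998e+02 6.0000e-02 6.2600e+00] F [-3.9 -1.4  2.9] open 0.0871
board xy [-0.0349  0.0001] goal [0.4911 0.0424 0.0145] shift mm [ 5.4 -0.9 -0.1] turn [ 0.02  0.06 -0.04]
```

View pics/scene3.png

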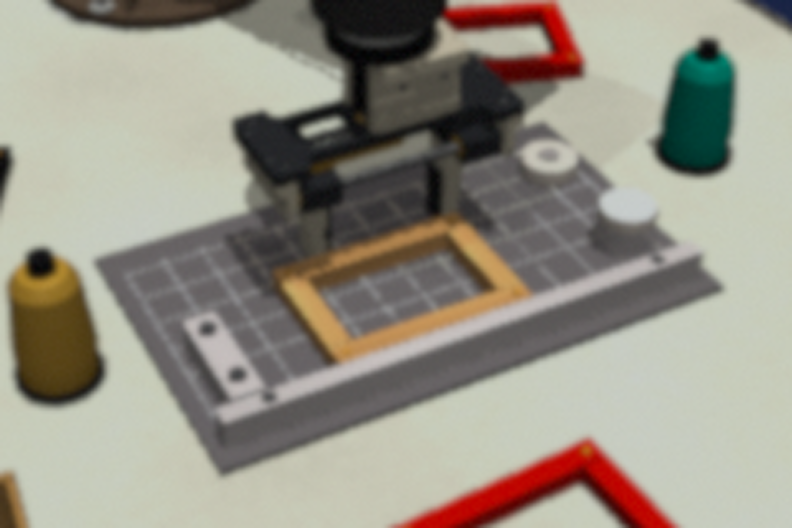

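```bash
python3 -m inch '[{"ax":0,"ay":0,"az":0,"dx":2,"dy":0,"dz":0,"fingers":87},{"ax":0,"ay":0,"az":0,"dx":4,"dy":0,"dz":0,"fingers":87},{"ax":0,"ay":0,"az":0,"dx":5,"dy":0,"dz":0,"fingers":87}]'; python3 -c "
from h import *
togo(-.0295,.001,.0145,6.3)"
python3 -m inch '[{"ax":0,"ay":0,"az":0,"dx":1,"dy":0,"dz":0,"fingers":87},{"ax":0,"ay":0,"az":0,"dx":2,"dy":0,"dz":0,"fingers":87}]'; python3 -c "
from h import *
togo(-.0295,.001,.0145,6.3)"
```

```text
clock: 6.85
tool_pos: [0.4915, 0.0421, 0.0146]
orientation: [-180.0, -0.0, 6.3]
force: [-2.6, -0.1, -0.8]
opening: 0.0871
t 6.85 tcp [0.4915 0.0421 0.0146] rpy [-1.7999e+02 -4.0000e-02  6.3100e+00] F [-2.6 -0.1 -0.8] open 0.0871
board xy [-0.0291  0.0007] goal [0.4911 0.0424 0.0145] shift mm [-0.4 -0.3  0.1] turn [-0.01 -0.04  0.01]
clock: 7.1
tool_pos: [0.4922, 0.0419, 0.0145]
orientation: [180.0, 0.1, 6.3]
force: [-7.7, 2.5, 5.8]
opening: 0.0869
t 7.1 tcp [0.4922 0.0419 0.0145] rpy [1.7999e+02 8.0000e-02 6.2900e+00] F [-7.7  2.5  5.8] open 0.0869
board xy [-0.0284  0.0004] goal [0.4911 0.0424 0.0145] shift mm [-1.1 -0.6 -0. ] turn [ 0.01  0.08 -0.01]
```

```bash
python3 -m inch '[{"ax":0,"ay":0,"az":0,"dx":1,"dy":0,"dz":0,"fingers":87},{"ax":0,"ay":0,"az":0,"dx":1,"dy":0,"dz":0,"fingers":87}]'; python3 -c "
from h import *
togo(-.0295,.001,.0145,6.3)
im=snapshot('scene')['image'][:,:,::-1]
cv2.imwrite('pics/scene4.png',cv2.resize(im[120:280,150:390],None,fx=3.3,fy=3.3,interpolation=cv2.INTER_CUBIC))"
```

```text
clock: 7.35
tool_pos: [0.4923, 0.0418, 0.0144]
orientation: [180.0, 0.2, 6.3]
force: [-10.0, 2.9, 6.7]
opening: 0.0865
t 7.35 tcp [0.4923 0.0418 0.0144] rpy [1.7998e+02 1.6000e-01 6.2900e+00] F [-10.    2.9   6.7] open 0.0865
board xy [-0.0283  0.0003] goal [0.4911 0.0424 0.0145] shift mm [-1.2 -0.7 -0.1] turn [ 0.02  0.16 -0.01]
```

View pics/scene4.png

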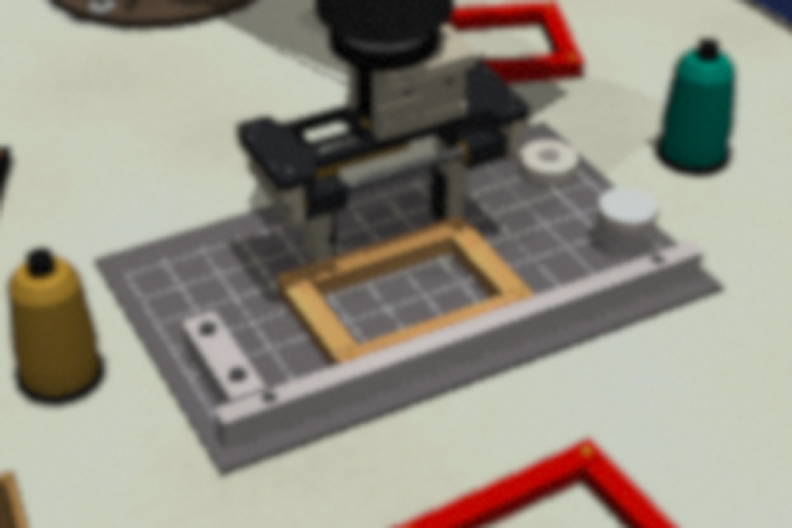

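The frame is flush: the tool stalled and the force rose to 10 N. Backing off and lifting.

```bash
python3 -m inch '[{"ax":0,"ay":0,"az":0,"dx":-3,"dy":0,"dz":0,"fingers":87},{"ax":0,"ay":0,"az":0,"dx":-12,"dy":0,"dz":0,"fingers":87},{"ax":0,"ay":0,"az":0,"dx":-15,"dy":0,"dz":0,"fingers":87},{"ax":0,"ay":0,"az":0,"dx":-15,"dy":0,"dz":-50,"fingers":87},{"ax":0,"ay":0,"az":0,"dx":-15,"dy":0,"dz":-110,"fingers":87},{"ax":0,"ay":0,"az":0,"dx":-15,"dy":0,"dz":-160,"fingers":87},{"ax":0,"ay":0,"az":9,"dx":-15,"dy":-50,"dz":-190,"fingers":70},{"ax":0,"ay":0,"az":18,"dx":-15,"dy":-100,"dz":-190,"fingers":50}]'; python3 -c "
from h import *
print(get_obs()['joint_pos'].round(1))
togo(.03,.107,.09,-83.7)
S=snapshot('top')
cv2.imwrite('pics/top5.png',S['image'][:,:,::-1])"
```

```text
clock: 8.4
tool_pos: [0.4695, 0.1416, 0.2079]
orientation: [-179.7, -0.3, -12.1]
force: [0.2, 0.4, -1.1]
opening: 0.0721
[ 39.8   3.5 -23.9   0.  -62.2  38.1]
t 8.4 tcp [0.4695 0.1416 0.2079] rpy [-179.72   -0.27  -12.08] F [ 0.2  0.4 -1.1] open 0.0721
board xy [-0.0401  0.102 ] goal [0.5386 0.1542 0.09  ] shift mm [ 64.4 -26.3 118.3] turn [-4.100e-01 -6.000e-02  7.162e+01]
```

View pics/top5.png

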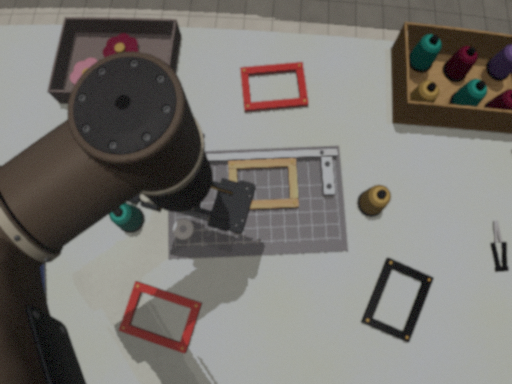

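```bash
cat >> h.py <<'E'
def fitreg(S,near,roi,p0):
    m=woodmask(S,near,70)&roi
    def r(p,s): return rend_frame(p,s)*roi
    return fit(r,[(m,S)],p0)
E
python3 -c "
from h import *
S=snapshot('top'); roi=np.zeros((384,512),bool); roi[:,262:]=1
f,c=fitreg(S,(275,183),roi,[.556,.05,.11]); print(f,c,rel(f,B))"
```

```text
[0.55830721 0.03437448 0.11324131] 222.08936628979006 [ 0.03645617 -0.01431413  0.00324131]
```

The frame shows flush and square at board (0.036, -0.014), so it has about 59 mm to slide. Turning the tool to push on its +y end.

```bash
python3 -m inch '[{"ax":0,"ay":0,"az":10,"dx":10,"dy":0,"dz":0,"fingers":50},{"ax":0,"ay":0,"az":20,"dx":20,"dy":0,"dz":0,"fingers":50},{"ax":0,"ay":0,"az":30,"dx":30,"dy":0,"dz":0,"fingers":50},{"ax":0,"ay":0,"az":40,"dx":40,"dy":0,"dz":0,"fingers":50},{"ax":0,"ay":0,"az":50,"dx":50,"dy":0,"dz":0,"fingers":50},{"ax":0,"ay":0,"az":60,"dx":60,"dy":-5,"dz":0,"fingers":50},{"ax":0,"ay":0,"az":70,"dx":64,"dy":-9,"dz":20,"fingers":50},{"ax":0,"ay":0,"az":71.6,"dx":64,"dy":-9,"dz":50,"fingers":50}]'; python3 -c "
from h import *
print(get_obs()['joint_pos'].round(1))
togo(.028,.09,.0145,-83.7)"
```

```text
clock: 9.5
tool_pos: [0.5335, 0.1358, 0.1545]
orientation: [-179.9, 0.0, -83.4]
force: [0.1, 0.4, -0.5]
opening: 0.0499
[ 34.7  12.2 -21.    0.  -56.6 -28.1]
t 9.5 tcp [0.5335 0.1358 0.1545] rpy [-1.7989e+02  4.0000e-02 -8.3420e+01] F [ 0.1  0.4 -0.5] open 0.0499
board xy [0.0229 0.0892] goal [0.5385 0.1371 0.0145] shift mm [ -0.7  -4.8 140. ] turn [-0.11  0.04  0.28]
```

```bash
python3 -m inch '[{"ax":0,"ay":0,"az":0.2,"dx":-1,"dy":-5,"dz":40,"fingers":50},{"ax":0,"ay":0,"az":0.2,"dx":-1,"dy":-5,"dz":80,"fingers":50},{"ax":0,"ay":0,"az":0.2,"dx":-1,"dy":-5,"dz":80,"fingers":50}]'; python3 -c "
from h import *
togo(.028,.09,.0145,-83.7)
im=snapshot('scene')['image'][:,:,::-1]
cv2.imwrite('pics/scene6.png',cv2.resize(im[120:280,150:390],None,fx=3.3,fy=3.3,interpolation=cv2.INTER_CUBIC))"
```

```text
clock: 9.88
tool_pos: [0.5354, 0.1357, 0.0718]
orientation: [179.7, -0.2, -83.5]
force: [0.5, -0.2, 0.4]
opening: 0.0497
t 9.88 tcp [0.5354 0.1357 0.0718] rpy [ 1.7967e+02 -1.5000e-01 -8.3490e+01] F [ 0.5 -0.2  0.4] open 0.0497
board xy [0.0248 0.0889] goal [0.5385 0.1371 0.0145] shift mm [-1.2 -3.5 57.3] turn [ 0.33 -0.15  0.2 ]
```

View pics/scene6.png

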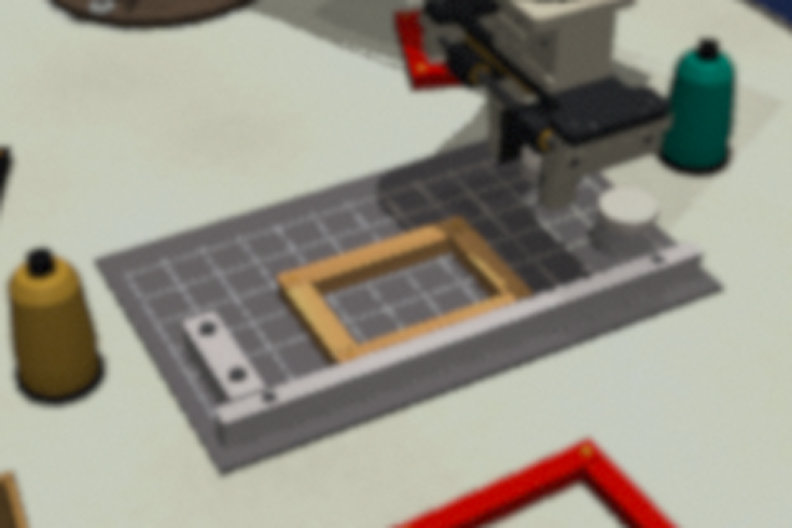

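```bash
python3 -m inch '[{"ax":0,"ay":0,"az":0.2,"dx":0,"dy":-2,"dz":30,"fingers":50},{"ax":0,"ay":0,"az":0.2,"dx":0,"dy":-2,"dz":50,"fingers":50},{"ax":0,"ay":0,"az":0.2,"dx":0,"dy":-2,"dz":57,"fingers":50},{"ax":0,"ay":0,"az":0.2,"dx":0,"dy":-2,"dz":57,"fingers":50},{"ax":0,"ay":0,"az":0.2,"dx":6,"dy":-2,"dz":57,"fingers":50},{"ax":0,"ay":0,"az":0.2,"dx":12,"dy":-2,"dz":57,"fingers":50}]'; python3 -c "
from h import *
togo(.028,.0115,.0145,-83.7)"
```

```text
clock: 10.68
tool_pos: [0.5413, 0.1255, 0.0185]
orientation: [-179.9, 0.0, -83.7]
force: [0.4, 0.3, -0.0]
opening: 0.0501
t 10.68 tcp [0.5413 0.1255 0.0185] rpy [-1.7993e+02  3.0000e-02 -8.3690e+01] F [ 0.4  0.3 -0. ] open 0.0501
board xy [0.0296 0.0781] goal [0.5471 0.0591 0.0145] shift mm [66.6  1.6  3.9] turn [-0.07  0.03  0.01]
```

```bash
python3 -m inch '[{"ax":0,"ay":0,"az":0,"dx":4,"dy":0,"dz":3,"fingers":50},{"ax":0,"ay":0,"az":0,"dx":8,"dy":0,"dz":3,"fingers":50},{"ax":0,"ay":0,"az":0,"dx":12,"dy":0,"dz":3,"fingers":50},{"ax":0,"ay":0,"az":0,"dx":16,"dy":0,"dz":3,"fingers":50},{"ax":0,"ay":0,"az":0,"dx":20,"dy":0,"dz":3,"fingers":50},{"ax":0,"ay":0,"az":0,"dx":25,"dy":0,"dz":3,"fingers":50},{"ax":0,"ay":0,"az":0,"dx":30,"dy":0,"dz":3,"fingers":50},{"ax":0,"ay":0,"az":0,"dx":35,"dy":0,"dz":3,"fingers":50}]'; python3 -c "
from h import *
togo(.028,.0115,.0145,-83.7)
im=snapshot('scene')['image'][:,:,::-1]
cv2.imwrite('pics/scene7.png',cv2.resize(im[120:280,150:390],None,fx=3.3,fy=3.3,interpolation=cv2.INTER_CUBIC))"
```

```text
clock: 11.68
tool_pos: [0.5447, 0.0904, 0.0145]
orientation: [180.0, -0.0, -83.7]
force: [-1.1, 1.3, -1.3]
opening: 0.0499
t 11.68 tcp [0.5447 0.0904 0.0145] rpy [179.99  -0.   -83.71] F [-1.1  1.3 -1.3] open 0.0499
board xy [0.029  0.0429] goal [0.5471 0.0591 0.0145] shift mm [31.4  1.   0. ] turn [ 0.01 -0.   -0.01]
```

View pics/scene7.png

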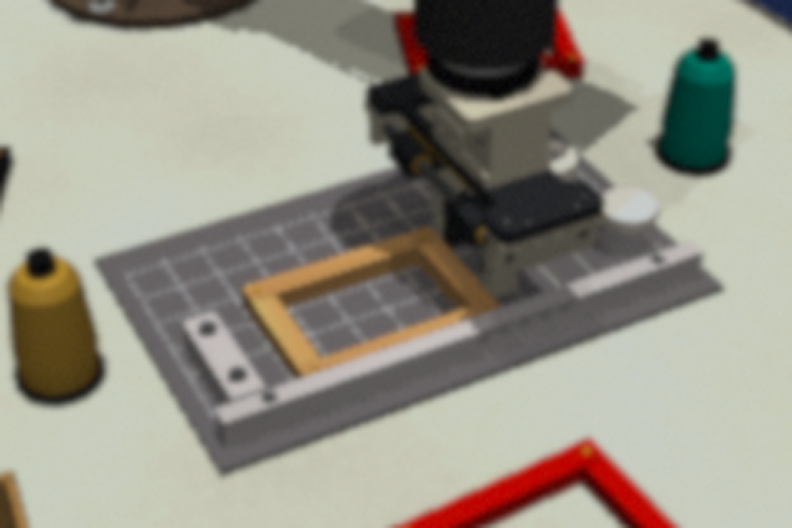

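The frame is sliding square along the fence, so I continue.

```bash
python3 -m inch '[{"ax":0,"ay":0,"az":0,"dx":5,"dy":0,"dz":0,"fingers":50},{"ax":0,"ay":0,"az":0,"dx":10,"dy":0,"dz":0,"fingers":50},{"ax":0,"ay":0,"az":0,"dx":15,"dy":0,"dz":0,"fingers":50},{"ax":0,"ay":0,"az":0,"dx":20,"dy":0,"dz":0,"fingers":50},{"ax":0,"ay":0,"az":0,"dx":24,"dy":0,"dz":0,"fingers":50},{"ax":0,"ay":0,"az":0,"dx":27,"dy":0,"dz":0,"fingers":50},{"ax":0,"ay":0,"az":0,"dx":28,"dy":0,"dz":0,"fingers":50}]'; python3 -c "
from h import *
togo(.028,.0115,.0145,-83.7)"
python3 -m inch '[{"ax":0,"ay":0,"az":0,"dx":2,"dy":0,"dz":0,"fingers":50},{"ax":0,"ay":0,"az":0,"dx":3,"dy":0,"dz":0,"fingers":50}]'; python3 -c "
from h import *
togo(.028,.0115,.0145,-83.7)
im=snapshot('scene')['image'][:,:,::-1]
cv2.imwrite('pics/scene8.png',cv2.resize(im[120:280,150:390],None,fx=3.3,fy=3.3,interpolation=cv2.INTER_CUBIC))"
```

```text
clock: 12.6
tool_pos: [0.5479, 0.0629, 0.0146]
orientation: [-180.0, 0.0, -83.7]
force: [-1.0, 2.8, -0.8]
opening: 0.0501
t 12.6 tcp [0.5479 0.0629 0.0146] rpy [-179.99    0.    -83.71] F [-1.   2.8 -0.8] open 0.0501
board xy [0.0292 0.0152] goal [0.5471 0.0591 0.0145] shift mm [3.7 1.2 0.1] turn [-0.01  0.   -0.01]
clock: 12.85
tool_pos: [0.5481, 0.0615, 0.0146]
orientation: [-180.0, 0.1, -83.7]
force: [-6.0, 15.7, 0.8]
opening: 0.0502
t 12.85 tcp [0.5481 0.0615 0.0146] rpy [-1.7995e+02  1.1000e-01 -8.3720e+01] F [-6.  15.7  0.8] open 0.0502
board xy [0.0293 0.0138] goal [0.5471 0.0591 0.0145] shift mm [2.3 1.3 0.1] turn [-0.05  0.11 -0.02]
```

View pics/scene8.png

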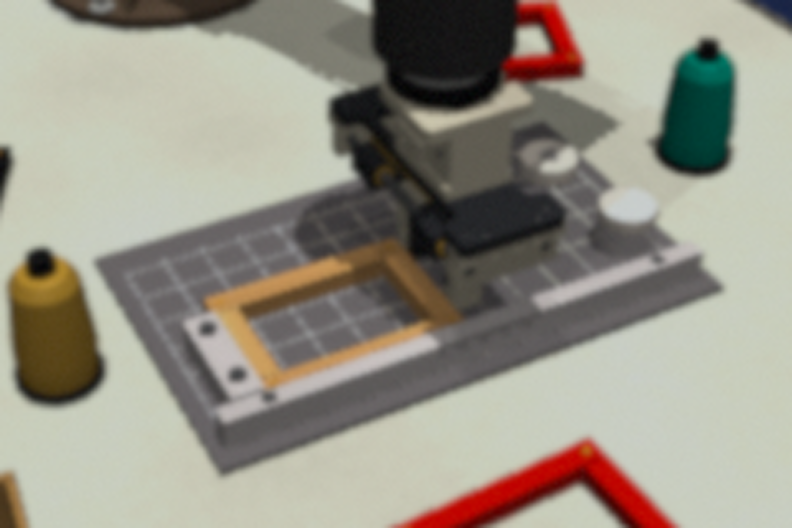

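The end is against the stop, with 16 N of reaction. Hold briefly, back off, lift clear and check.

```bash
python3 -m inch '[{"ax":0,"ay":0,"az":0,"dx":1,"dy":0,"dz":0,"fingers":50},{"ax":0,"ay":0,"az":0,"dx":0,"dy":0,"dz":0,"fingers":50},{"ax":0,"ay":0,"az":0,"dx":-6,"dy":0,"dz":0,"fingers":50},{"ax":0,"ay":0,"az":0,"dx":-16,"dy":0,"dz":0,"fingers":50},{"ax":0,"ay":0,"az":0,"dx":-18,"dy":0,"dz":-40,"fingers":50},{"ax":0,"ay":0,"az":0,"dx":-18,"dy":0,"dz":-90,"fingers":50},{"ax":0,"ay":0,"az":0,"dx":-60,"dy":0,"dz":-135,"fingers":50},{"ax":0,"ay":0,"az":0,"dx":-110,"dy":30,"dz":-150,"fingers":50}]'
python3 -m inch '[{"ax":0,"ay":0,"az":0,"dx":-60,"dy":0,"dz":-10,"fingers":50},{"ax":0,"ay":0,"az":0,"dx":-120,"dy":0,"dz":-10,"fingers":50},{"ax":0,"ay":0,"az":0,"dx":-120,"dy":0,"dz":-10,"fingers":50}]'
cat > chk.py <<'E'
from h import *
import sys
n=sys.argv[1]
for c,near,(x0,y0) in(("top",(290,182),(150,130)),("scene",(240,235),(170,140))):
    s=snapshot(c); 
    f,e=fit(rend_frame,[(woodmask(s,near,60),s)],[.549,-.03,.11]); print(c,f,e,rel(f,B))
    im=cv2.resize(s["image"][:,:,::-1],None,fx=4,fy=4,interpolation=cv2.INTER_CUBIC)
    cv2.imwrite(f"pics/{c}_{n}.png",im[y0*4:y0*4+600,x0*4:x0*4+800])
E
python3 chk.py 9
```

```text
clock: 13.9
tool_pos: [0.5083, 0.1677, 0.1677]
orientation: [-179.7, 0.1, -83.8]
force: [0.9, 0.3, -0.5]
opening: 0.0498
clock: 14.28
tool_pos: [0.4925, 0.2891, 0.1746]
orientation: [-180.0, 0.0, -83.5]
force: [-0.2, -0.5, -0.7]
opening: 0.05
top [ 0.56605042 -0.02268941  0.11054867] 489.6379271634821 [ 0.0378882  -0.07188317  0.00054867]
scene [ 0.560303   -0.01873888  0.07167418] 908.9706529648928 [ 0.0326092  -0.06732557 -0.03832582]
```

View pics/top_9.png

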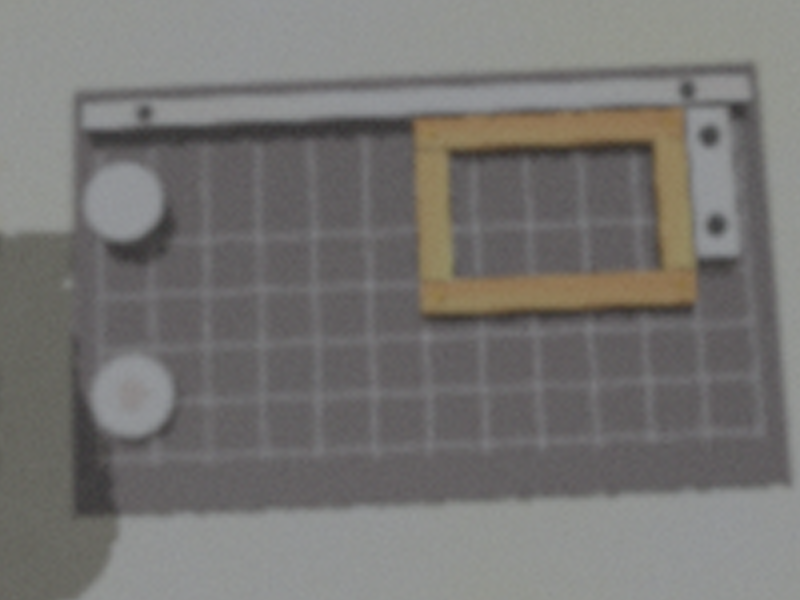

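View pics/scene_9.png

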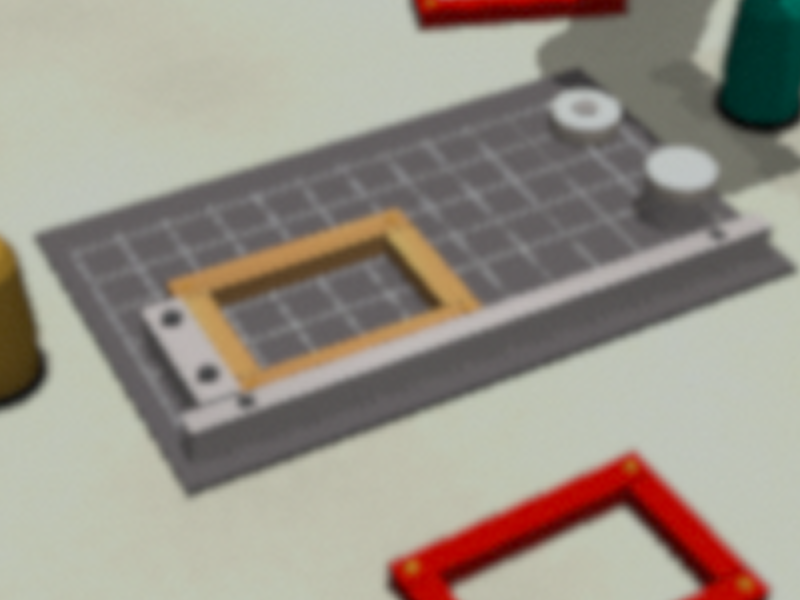

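Both views show the frame in the corner, and the jar and tape have not moved. I'll look closely at the stop seam, because the fits differ by 1–2 mm.

```bash
python3 - <<'E'
from h import *
s=snapshot("top"); acc=sum(snapshot("top")["image"].astype(float) for _ in range(6))/6
im=acc.astype(np.uint8)[:,:,::-1]
c=cv2.resize(im[150:200,300:345],None,fx=12,fy=12,interpolation=cv2.INTER_NEAREST)
t=snapshot("scene"); i2=t["image"][:,:,::-1][205:255,200:245]
cv2.imwrite("pics/seam.png",c); cv2.imwrite("pics/seam2.png",cv2.resize(i2,None,fx=12,fy=12,interpolation=cv2.INTER_NEAREST))
for r in(168,175,182,190): print(r,acc[r,312:334].astype(int).tolist())
# predicted columns on rows for frame contacts the stop exactly
for y,z in((-.148,.03),(-.148,.023),(-.172,.03)):
    print(y,z,proj(place(np.array([[x,y,z] for x in(.0025,.03,.06,.0875)]),B),s).round(1).tolist())
E
```

```text
168 [[76, 68, 60], [101, 87, 66], [132, 115, 83], [143, 126, 91], [145, 129, 93], [146, 129, 94], [146, 129, 94], [143, 127, 93], [139, 124, 93], [131, 119, 103], [131, 128, 126], [140, 142, 143], [146, 148, 150], [146, 149, 150], [145, 148, 150], [145, 147, 149], [146, 148, 150], [147, 149, 151], [146, 148, 149], [143, 144, 145], [131, 132, 133], [111, 111, 111]]
175 [[88, 83, 80], [101, 89, 72], [128, 110, 81], [142, 124, 91], [146, 127, 93], [145, 128, 93], [145, 129, 94], [146, 131, 95], [143, 128, 94], [131, 121, 95], [123, 119, 111], [136, 137, 138], [145, 147, 149], [146, 148, 151], [146, 148, 151], [146, 149, 152], [147, 149, 152], [147, 149, 151], [147, 149, 150], [146, 147, 148], [141, 143, 143], [129, 129, 131]]
182 [[91, 86, 86], [86, 79, 73], [103, 91, 69], [132, 116, 85], [143, 127, 92], [145, 129, 93], [146, 130, 95], [144, 130, 94], [145, 132, 97], [140, 129, 96], [130, 124, 102], [126, 125, 119], [138, 139, 140], [146, 147, 149], [145, 146, 149], [141, 144, 146], [137, 139, 141], [136, 138, 140], [139, 142, 144], [145, 146, 147], [142, 143, 144], [132, 133, 134]]
190 [[93, 89, 89], [88, 81, 79], [94, 82, 67], [121, 103, 76], [139, 120, 88], [145, 128, 93], [144, 129, 94], [146, 133, 96], [146, 133, 97], [143, 133, 97], [134, 126, 97], [126, 122, 112], [136, 137, 137], [145, 146, 149], [145, 147, 150], [145, 147, 150], [142, 144, 147], [141, 144, 146], [142, 145, 147], [146, 148, 150], [146, 147, 149], [143, 145, 146]]
-0.148 0.03 [[323.9, 194.5], [323.0, 182.2], [322.0, 168.9], [321.1, 156.9]]
-0.148 0.023 [[323.5, 195.2], [322.6, 182.9], [321.6, 169.7], [320.7, 157.8]]
-0.172 0.03 [[334.9, 194.1], [333.9, 181.7], [332.8, 168.5], [331.9, 156.5]]
```

View pics/seam.png

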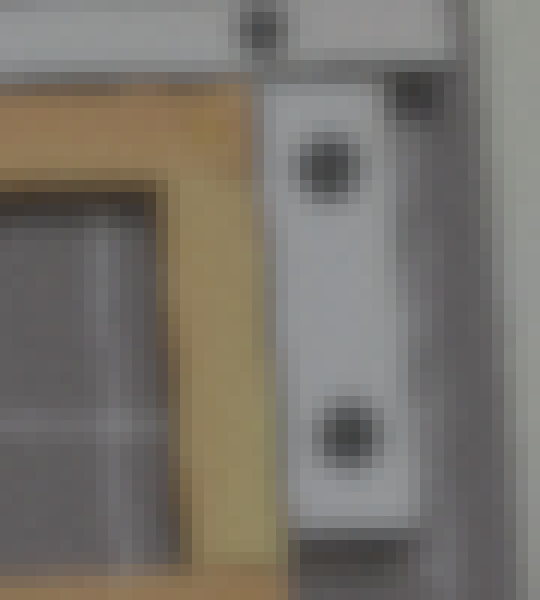

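View pics/seam2.png

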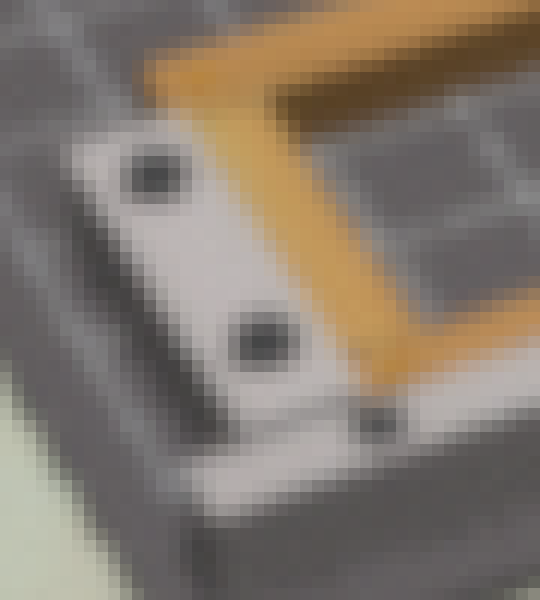

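The seam is under half a pixel (below 1 mm), and it is parallel to both the fence and the stop. The robot is clear, so I'm handing in.

```bash
python3 -c "
from h import *
for c in ('top',):
  snapshot(c)
  for t in('jar','tape','cone_a'): print(t,[(d['score'],d['bbox']) for d in search_frame(t,c)])
print(get_obs()['tool_pos'],get_obs()['force'])
print(close_job())"
```

```text
jar [(0.73, [181.8, 182.4, 21.8, 22.9])]
tape [(0.6, [183.8, 227.2, 22.3, 18.8])]
cone_a [(0.55, [373.2, 200.1, 34.8, 30.6]), (0.54, [136.4, 220.6, 16.1, 22.8])]
[0.49312852 0.28512859 0.17461828] [-0.01773755 -0.43811365  0.44700078]
the job is handed in; nothing more can be done
None
```

The frame is in the corner and the job is handed in, at about 15 s of the 51 s allowed. No verdict was reported.

**What I did:** I pushed the frame's near long side with both open fingertips until it lay flush on the fence. There the tool stalled and the force rose to about 10 N. I then turned the tool and pushed the frame's end along the fence until it met the stop, with about 16 N of reaction. After that I backed off and lifted clear. The fingers only ever pushed from outside the bars.

**Last checks:**
- **Position:** The top view puts the frame at board x = 38 mm, y = -72 mm, turned 0.0005 rad, against an ideal of 35 and -73 mm. The gap to the stop is under half a pixel, which is less than 1 mm.
- **Bystanders:** The jar, tape and golden cone are within about 2 pixels of where they started. The arm partly hid the teal cone in the last picture, so its box was narrower and its centre about 10 pixels off. Nothing went near it at its height.
- **Disagreement:** Fitting the frame from the scene camera alone gave x = 33 mm, y = -67 mm and an angle of -0.038 rad. That fit was poor and had been several millimetres off from the start, so I relied on the top view, the contact forces and the close-ups.

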